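# Release a batch of pigment pots

## Task

Check in the batch of pigment pots on the felt: stand every pot with a green tag upright in a nest of the green pass tray and every pot with a red tag upright in a nest of the red reject tray, one pot to a nest. Only when all the pots are sorted, close off each tray by taking its dip rod from the stand and pushing it fully down into the narrow glass vial of the tray of its colour (green rod to the pass tray, red rod to the reject tray), and leave the bowl, ink bottle and dish where they are.

Things in the scene. Friction and masses are not known exactly. Their poses are not given: they have to be found in the camera images.
- green_pot1: Loose pigment pot, a white ceramic cylinder 40 mm in diameter and 40 mm high with a blue band and a cork lid that carries a round green tag (pass), 80 g. Origin: centre of its underside, z up along its axis. May be absent.
- green_pot2: Loose pigment pot, a white ceramic cylinder 40 mm in diameter and 40 mm high with a blue band and a cork lid that carries a round green tag (pass), 80 g. Origin: centre of its underside, z up along its axis. May be absent.
- green_pot3: Loose pigment pot, a white ceramic cylinder 40 mm in diameter and 40 mm high with a blue band and a cork lid that carries a round green tag (pass), 80 g. Origin: centre of its underside, z up along its axis. May be absent.
- red_pot1: Loose pigment pot, a white ceramic cylinder 40 mm in diameter and 40 mm high with a blue band and a cork lid that carries a round red tag (reject), 80 g. Origin: centre of its underside, z up along its axis. May be absent.
- red_pot2: Loose pigment pot, a white ceramic cylinder 40 mm in diameter and 40 mm high with a blue band and a cork lid that carries a round red tag (reject), 80 g. Origin: centre of its underside, z up along its axis. May be absent.
- red_pot3: Loose pigment pot, a white ceramic cylinder 40 mm in diameter and 40 mm high with a blue band and a cork lid that carries a round red tag (reject), 80 g. Origin: centre of its underside, z up along its axis. May be absent.
- pass_tray: The pass tray: fixed wooden tray 270 x 80 mm with three square nests in a row whose floors are green, and one upright glass vial in a green socket at its near end (towards its -x). Origin: centre of its underside, x along its length. Nests at x = -36, 30 and 96 mm, vial at x = -103 mm. The tray may stand on the left or on the right.
- pass_tray_nest0 (a point): Centre of the floor of a green nest of the pass tray, 6 mm above the table. The nest is a recess 48 x 48 mm and 10 mm deep (rims 16 mm above the table, rims between neighbouring nests 18 mm wide); nests are 66 mm apart. Any pot of the right tag may use any nest of its tray.
- pass_tray_nest1 (a point): Centre of the floor of a green nest of the pass tray, 6 mm above the table. The nest is a recess 48 x 48 mm and 10 mm deep (rims 16 mm above the table, rims between neighbouring nests 18 mm wide); nests are 66 mm apart. Any pot of the right tag may use any nest of its tray.
- pass_tray_nest2 (a point): Centre of the floor of a green nest of the pass tray, 6 mm above the table. The nest is a recess 48 x 48 mm and 10 mm deep (rims 16 mm above the table, rims between neighbouring nests 18 mm wide); nests are 66 mm apart. Any pot of the right tag may use any nest of its tray.
- pass_tray_vial (a point): Centre of the mouth of the glass vial on the pass tray, 56 mm above the table, z up. The vial's opening is 13 mm wide and 47 mm deep, its outside 21 mm in diameter.
- reject_tray: The reject tray: fixed wooden tray 270 x 80 mm with three square nests in a row whose floors are red, and one upright glass vial in a red socket at its near end (towards its -x). Origin: centre of its underside, x along its length. Nests at x = -36, 30 and 96 mm, vial at x = -103 mm. The tray may stand on the left or on the right.
- reject_tray_nest0 (a point): Centre of the floor of a red nest of the reject tray, 6 mm above the table. The nest is a recess 48 x 48 mm and 10 mm deep (rims 16 mm above the table, rims between neighbouring nests 18 mm wide); nests are 66 mm apart. Any pot of the right tag may use any nest of its tray.
- reject_tray_nest1 (a point): Centre of the floor of a red nest of the reject tray, 6 mm above the table. The nest is a recess 48 x 48 mm and 10 mm deep (rims 16 mm above the table, rims between neighbouring nests 18 mm wide); nests are 66 mm apart. Any pot of the right tag may use any nest of its tray.
- reject_tray_nest2 (a point): Centre of the floor of a red nest of the reject tray, 6 mm above the table. The nest is a recess 48 x 48 mm and 10 mm deep (rims 16 mm above the table, rims between neighbouring nests 18 mm wide); nests are 66 mm apart. Any pot of the right tag may use any nest of its tray.
- reject_tray_vial (a point): Centre of the mouth of the glass vial on the reject tray, 56 mm above the table, z up. The vial's opening is 13 mm wide and 47 mm deep, its outside 21 mm in diameter.
- rod_stand: Fixed dark wooden block 45 x 125 mm, 50 mm high, in which the two rods stand upright at the start, 80 mm apart along its y. Origin: centre of its underside.
- green_rod: Loose upright dip rod, 30 g: metal shaft 7 mm in diameter, 45 mm long, pointed foot; above it a brass collar 20 mm in diameter (45 to 48 mm above the foot) and a round green grip 13 mm in diameter (48 to 88 mm). Origin: the foot; z towards the grip. Starts in either hole of the stand, collar on the stand's top; fully in, the collar rests on the vial's rim.
- red_rod: Loose upright dip rod, 30 g: metal shaft 7 mm in diameter, 45 mm long, pointed foot; above it a brass collar 20 mm in diameter (45 to 48 mm above the foot) and a round red grip 13 mm in diameter (48 to 88 mm). Origin: the foot; z towards the grip. Starts in either hole of the stand, collar on the stand's top; fully in, the collar rests on the vial's rim.
- water_bowl: Bystander: pale green ceramic bowl, 120 mm across, 50 mm high; origin under its centre.
- ink_bottle: Bystander: black ink bottle, 54 mm in diameter, 125 mm high; origin under its centre.
- colour_dish: Bystander: flat white dish, 110 mm across, 16 mm high; origin under its centre.

How it is judged:
On the way, in this order (a step that is already met when the one before it is completed fails the run):
1. every pot present stands upright in a nest of the tray of its tag's colour, and neither rod is in a vial yet (((horizontal distance between green_pot1 and pass_tray_nest0 below 0.009 m and z of green_pot1 in the frame of pass_tray_nest0 below 0.005 m) or (horizontal distance between green_pot1 and pass_tray_nest1 below 0.009 m and z of green_pot1 in the frame of pass_tray_nest1 below 0.005 m) or (horizontal distance between green_pot1 and pass_tray_nest2 below 0.009 m and z of green_pot1 in the frame of pass_tray_nest2 below 0.005 m)) and angle between each of green_pot1, green_pot2, green_pot3, red_pot1, red_pot2, red_pot3's own z axis and vertical below 0.12 rad and linear speed of each of green_pot1, green_pot2, green_pot3, red_pot1, red_pot2, red_pot3 below 0.03 m/s and ((horizontal distance between green_pot2 and pass_tray_nest0 below 0.009 m and z of green_pot2 in the frame of pass_tray_nest0 below 0.005 m) or (horizontal distance between green_pot2 and pass_tray_nest1 below 0.009 m and z of green_pot2 in the frame of pass_tray_nest1 below 0.005 m) or (horizontal distance between green_pot2 and pass_tray_nest2 below 0.009 m and z of green_pot2 in the frame of pass_tray_nest2 below 0.005 m)) and ((horizontal distance between green_pot3 and pass_tray_nest0 below 0.009 m and z of green_pot3 in the frame of pass_tray_nest0 below 0.005 m) or (horizontal distance between green_pot3 and pass_tray_nest1 below 0.009 m and z of green_pot3 in the frame of pass_tray_nest1 below 0.005 m) or (horizontal distance between green_pot3 and pass_tray_nest2 below 0.009 m and z of green_pot3 in the frame of pass_tray_nest2 below 0.005 m)) and ((horizontal distance between red_pot1 and reject_tray_nest0 below 0.009 m and z of red_pot1 in the frame of reject_tray_nest0 below 0.005 m) or (horizontal distance between red_pot1 and reject_tray_nest1 below 0.009 m and z of red_pot1 in the frame of reject_tray_nest1 below 0.005 m) or (horizontal distance between red_pot1 and reject_tray_nest2 below 0.009 m and z of red_pot1 in the frame of reject_tray_nest2 below 0.005 m)) and ((horizontal distance between red_pot2 and reject_tray_nest0 below 0.009 m and z of red_pot2 in the frame of reject_tray_nest0 below 0.005 m) or (horizontal distance between red_pot2 and reject_tray_nest1 below 0.009 m and z of red_pot2 in the frame of reject_tray_nest1 below 0.005 m) or (horizontal distance between red_pot2 and reject_tray_nest2 below 0.009 m and z of red_pot2 in the frame of reject_tray_nest2 below 0.005 m)) and ((horizontal distance between red_pot3 and reject_tray_nest0 below 0.009 m and z of red_pot3 in the frame of reject_tray_nest0 below 0.005 m) or (horizontal distance between red_pot3 and reject_tray_nest1 below 0.009 m and z of red_pot3 in the frame of reject_tray_nest1 below 0.005 m) or (horizontal distance between red_pot3 and reject_tray_nest2 below 0.009 m and z of red_pot3 in the frame of reject_tray_nest2 below 0.005 m)) and horizontal distance between each of green_rod, red_rod and pass_tray_vial above 0.012 m and horizontal distance between each of green_rod, red_rod and reject_tray_vial above 0.012 m), for 0.3 s.
2. the green rod is fully down in the pass tray's vial and the red rod in the reject tray's vial (horizontal distance between green_rod and pass_tray_vial below 0.006 m and z of green_rod in the frame of pass_tray_vial below -0.041 m and angle between each of green_rod, red_rod's own z axis and vertical below 0.12 rad and linear speed of each of green_rod, red_rod below 0.03 m/s and horizontal distance between red_rod and reject_tray_vial below 0.006 m and z of red_rod in the frame of reject_tray_vial below -0.041 m), for 0.2 s.
At the end, for the whole second after the job is handed in: Every pot present upright, at rest, on a nest floor of its colour's tray, within 9 mm of the nest centre; each rod at rest in the vial of its colour, within 0.12 rad of upright and 6 mm of the axis, its foot over 41 mm below the mouth (collar within 4 mm of the rim) (all of step 2 and ((horizontal distance between green_pot1 and pass_tray_nest0 below 0.009 m and z of green_pot1 in the frame of pass_tray_nest0 below 0.005 m) or (horizontal distance between green_pot1 and pass_tray_nest1 below 0.009 m and z of green_pot1 in the frame of pass_tray_nest1 below 0.005 m) or (horizontal distance between green_pot1 and pass_tray_nest2 below 0.009 m and z of green_pot1 in the frame of pass_tray_nest2 below 0.005 m)) and angle between each of green_pot1, green_pot2, green_pot3, red_pot1, red_pot2, red_pot3's own z axis and vertical below 0.12 rad and linear speed of each of green_pot1, green_pot2, green_pot3, red_pot1, red_pot2, red_pot3 below 0.03 m/s and ((horizontal distance between green_pot2 and pass_tray_nest0 below 0.009 m and z of green_pot2 in the frame of pass_tray_nest0 below 0.005 m) or (horizontal distance between green_pot2 and pass_tray_nest1 below 0.009 m and z of green_pot2 in the frame of pass_tray_nest1 below 0.005 m) or (horizontal distance between green_pot2 and pass_tray_nest2 below 0.009 m and z of green_pot2 in the frame of pass_tray_nest2 below 0.005 m)) and ((horizontal distance between green_pot3 and pass_tray_nest0 below 0.009 m and z of green_pot3 in the frame of pass_tray_nest0 below 0.005 m) or (horizontal distance between green_pot3 and pass_tray_nest1 below 0.009 m and z of green_pot3 in the frame of pass_tray_nest1 below 0.005 m) or (horizontal distance between green_pot3 and pass_tray_nest2 below 0.009 m and z of green_pot3 in the frame of pass_tray_nest2 below 0.005 m)) and ((horizontal distance between red_pot1 and reject_tray_nest0 below 0.009 m and z of red_pot1 in the frame of reject_tray_nest0 below 0.005 m) or (horizontal distance between red_pot1 and reject_tray_nest1 below 0.009 m and z of red_pot1 in the frame of reject_tray_nest1 below 0.005 m) or (horizontal distance between red_pot1 and reject_tray_nest2 below 0.009 m and z of red_pot1 in the frame of reject_tray_nest2 below 0.005 m)) and ((horizontal distance between red_pot2 and reject_tray_nest0 below 0.009 m and z of red_pot2 in the frame of reject_tray_nest0 below 0.005 m) or (horizontal distance between red_pot2 and reject_tray_nest1 below 0.009 m and z of red_pot2 in the frame of reject_tray_nest1 below 0.005 m) or (horizontal distance between red_pot2 and reject_tray_nest2 below 0.009 m and z of red_pot2 in the frame of reject_tray_nest2 below 0.005 m)) and ((horizontal distance between red_pot3 and reject_tray_nest0 below 0.009 m and z of red_pot3 in the frame of reject_tray_nest0 below 0.005 m) or (horizontal distance between red_pot3 and reject_tray_nest1 below 0.009 m and z of red_pot3 in the frame of reject_tray_nest1 below 0.005 m) or (horizontal distance between red_pot3 and reject_tray_nest2 below 0.009 m and z of red_pot3 in the frame of reject_tray_nest2 below 0.005 m))); the robot touches nothing.
It fails at once if the water bowl is moved more than 30 mm (distance of water_bowl from where it was at the start of the episode above 0.03 m).
It fails at once if the ink bottle is moved more than 30 mm (distance of ink_bottle from where it was at the start of the episode above 0.03 m).
It fails at once if the colour dish is moved more than 30 mm (distance of colour_dish from where it was at the start of the episode above 0.03 m).
Of green_pot1, green_pot2, green_pot3, red_pot1, red_pot2, red_pot3 only 4 to 6 are there at a start; the rules pass over those that are not, and their reading is None.
At some moment in a run one of green_pot1, green_pot2, green_pot3, red_pot1, red_pot2, red_pot3 may be knocked a few centimetres aside while the robot is not near it.
It also fails if it takes over 210 s, if anything falls off the work surface, if the arm or the gripper's body presses on something with over 40 N, if the wrist force passes 120 N, or if a joint passes its speed limit or range.

## Robot

A 6-joint arm with a two-finger parallel gripper is mounted at the origin on the work surface. World frame = base frame: x ahead of the robot, y to its left, z up, the work surface at z = 0. Lengths are in m, angles in rad, forces in N, time in s.
With the tool pointing down it reaches from about 0.3 to 0.875 m from the base axis. Payload 6.4 kg.
Tool frame: the origin (TCP) lies on the centre line of the jaws, within the pads' length; the fingertips stand 8 mm ahead of it and the grasp point (between the pads) lies 11 mm behind it; z points along the fingers, y is the line along which they close (so a half turn about z gives the same grasp; the last joint's range is limited). The gripper opens to 85 mm and grips with 20 to 120 N. Pads are 22 mm wide; open, the fingers measure 114 mm over their backs; the gripper's body (76 mm by 85 mm) begins 54 mm behind the grasp point. The pads swing forward as they close: fully open they stand 13 mm farther back than shut.
Start: joints at [1.143, 0.181, 1.607, -0, 1.354, -0.206], TCP at [0.126, 0.561, 0.204] pointing down, gripper open.
Joint ranges: [-2.99, 2.99], [-0.89, 2.07], [0.3, 2.58], [-1.14, 4.28], [0, 2.63], [-3.12, 3.12]. Speed limits (rad/s): [2.57, 2.57, 3.01, 3.14, 3.14, 3.14].

## Interface

Orientations are given as a unit quaternion [w, x, y, z].
In Python, from bench import ctrl gives the robot as it stands.
- The arm moves only by the shell command python3 -m handwheel 'ROWS' [OPENING]. ROWS is JSON, a list that holds one entry, the list of rows, each a list of 4 numbers: the shift along the tool's x, y, z each as a share of 20 cm, from -1 to 1, then the turn about the tool's z as a share of 1.5 rad, from -1 to 1. In form: [[[x, y, z, twist], ...]]. A call has 1 to 10 rows; each row is the pose to reach, as a shift and turn from the pose commanded when the call began, along the tool's axes at that moment; what a row does not reach only later rows make up. A row lasts 1/8 s, in which the tool goes at most 62.5 mm and 10.7 degrees, less where a joint would pass 70% of its speed; a pose out of reach is approached as far as the arm can. A call with a number of a shift or a turn outside -1 to 1 is refused whole. A call with a gripper value outside its range is refused whole. OPENING is the finger opening in mm, from 0 to 85.4, set as the call begins (- or left out, the last holds). The fingers move at their own pace and stop on an object; the grip force is fixed at half the most. Time passes only in rows, so rows that repeat a pose let the fingers close. It gives the time, the measured TCP pose, the force, the opening and the grip force at its end, in the units of the state.
- ctrl.get_obs(): the state, without advancing time (a new reading comes with each control period).
- ctrl.camera(name): name is "scene" or "top" or "wrist"; returns a dict with "color" (384x512x3 uint8, red, green, blue), "range_z" (384x512 float32, m along the optical axis (not along the pixel's ray), 0 where there is no reading), "K" (3x3 intrinsics, pixels), "pose" (4x4, takes a point from camera to world coordinates); the wrist camera has in their place "T_tool_cam" (4x4, takes a point from camera to tool coordinates, whose origin is the TCP and whose axes are the flange's). Camera axes: x right, y down, z forward; pixel columns grow to the right and rows downward; lengths in m; the calibration is good to about 2 mm. A picture is of the moment at which its call begins: read the wrist's pose just before it.
- ctrl.hand_in(): hands the job in; it is judged then, once.
The state is a dict: "time_s": time; "q": joint angles; "dq": joint speeds; "joint_efforts": joint torques, N m; "eef_pos": TCP position; "eef_rot": TCP orientation; "wrist_force": force on the tool from outside, world axes, zero at the start; "torque": the same for the moment, N m; "opening": opening from 0.0 (shut) to 1.0 (fully open); "grasp_force": force on a finger pad.
Only numpy, scipy, OpenCV 4.12 (cv2) and the standard library are available. Lean on these libraries where they do the work, as an engineer would, in place of code of your own. Each camera call takes 0.05 s, during which the arm holds its last target. There are 200 camera calls.

## Working session

There is one attempt and no reset: what is moved stays moved. The work goes in short steps, Python scripts to look and compute and a shell command to move; the robot and the scene stay as the last step left them, time stands still between calls to the robot, and variables do not carry over. Pictures are saved under pics/ and viewed, at most 14 in all, crops included, and the job is handed in when it is done.

```bash
ls; mkdir -p pics; python3 - <<'E'
from bench import ctrl
import cv2
o=ctrl.get_obs();print(o)
for n in("top","scene"):
    c=ctrl.camera(n);cv2.imwrite(f"pics/{n}0.png",c["color"][:,:,::-1]);print(c["K"],c["pose"])
print(ctrl.camera("wrist")["T_tool_cam"])
E
```

```text
pics
{'time_s': 0.0, 'q': array([ 1.14267871e+00,  1.81556769e-01,  1.60796821e+00, -1.52913712e-05,
        1.35381664e+00, -2.06303332e-01]), 'dq': array([-3.03631486e-05,  4.08610442e-04,  1.26894349e-03,  1.44018440e-03,
        5.40454608e-04, -1.93331160e-03]), 'joint_efforts': array([ 2.06272394e-03, -4.44872618e+01, -3.51338160e+01, -1.16607239e-04,
        8.94107478e-03, -3.40337533e-05]), 'eef_pos': array([0.12624086, 0.56036911, 0.20299459]), 'eef_rot': array([-2.65674638e-04,  1.10678230e-01,  9.93855907e-01, -8.33184909e-04]), 'wrist_force': array([-0.06508613, -0.13683546,  0.27904425]), 'torque': array([0.00604722, 0.01564827, 0.05928736]), 'grasp_force': 0.0, 'opening': 0.9973156931979457}
[[350.49399091   0.         261.54232214]
 [  0.         350.49399091 196.91610075]
 [  0.           0.           1.        ]] [[ 8.35946606e-04 -9.92905619e-01  1.18902196e-01  4.76104272e-01]
 [-9.99990574e-01 -1.33661728e-03 -4.13109344e-03  1.12830815e-01]
 [ 4.26071262e-03 -1.18897622e-01 -9.92897377e-01  1.19688220e+00]
 [ 0.00000000e+00  0.00000000e+00  0.00000000e+00  1.00000000e+00]]
[[416.36709202   0.         254.30084374]
 [  0.         416.36709202 197.31328079]
 [  0.           0.           1.        ]] [[-0.16985989  0.61672874 -0.76863078  1.51473857]
 [ 0.9852859   0.09127986 -0.14449804  0.26397033]
 [-0.01895558 -0.78186549 -0.62315892  0.79266796]
 [ 0.          0.          0.          1.        ]]
[[ 4.17793290e-04 -9.60217929e-01 -2.79251419e-01  7.30091608e-02]
 [ 9.99999863e-01  4.89107293e-04 -1.85697745e-04 -5.89185382e-04]
 [ 3.14894209e-04 -2.79251303e-01  9.60218002e-01 -1.69320650e-01]
 [ 0.00000000e+00  0.00000000e+00  0.00000000e+00  1.00000000e+00]]
```

View pics/top0.png

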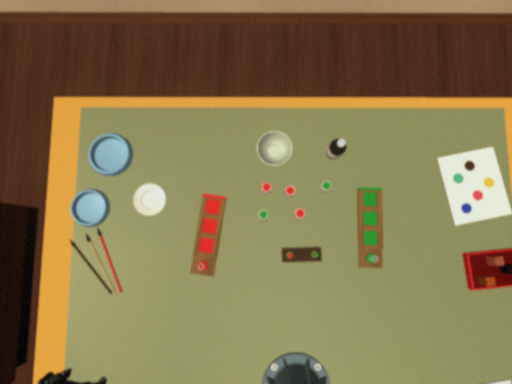

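View pics/scene0.png

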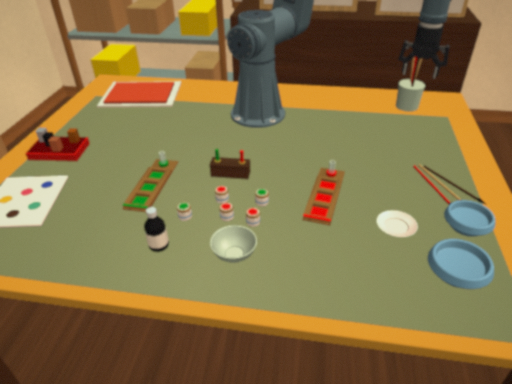

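The top view shows five pots: red tags at (266,187), (290,190), (300,213), and green tags at (326,185), (263,214). The red tray is on the left at about (208,235), the green tray on the right at (370,228), and the rod stand at (301,254) with red left and green right. Next I measure positions.

```bash
cat > h.py <<'E'
import numpy as np,cv2,sys
from bench import ctrl
from scipy.spatial.transform import Rotation as R
def pose():
    o=ctrl.get_obs();T=np.eye(4);w,x,y,z=o["eef_rot"];T[:3,:3]=R.from_quat([x,y,z,w]).as_matrix();T[:3,3]=o["eef_pos"];return T
def cam(n):
    T=pose();c=ctrl.camera(n)
    if n=="wrist":c["pose"]=T@c["T_tool_cam"]
    return c
def ray(c,u,v,z):
    d=c["pose"][:3,:3]@np.linalg.solve(c["K"],[u,v,1]);o=c["pose"][:3,3];return o+d*(z-o[2])/d[2]
def pt(c,u,v):
    r=c["range_z"][max(0,int(v)-1):int(v)+2,max(0,int(u)-1):int(u)+2];r=np.median(r[r>0]) if (r>0).any() else np.nan
    return (c["pose"]@np.r_[np.linalg.solve(c["K"],[u,v,1])*r,1])[:3]
def masks(c,s=110,vmin=60):
    h=cv2.cvtColor(c["color"],cv2.COLOR_RGB2HSV);H,S,V=cv2.split(h)
    b=(S>s)&(V>vmin)
    return {"red":(b&((H<7)|(H>172))).astype(np.uint8),"green":(b&(H>45)&(H<85)).astype(np.uint8)}
def blobs(c,z,amin=12,amax=1e9,**k):
    out=[]
    for n,m in masks(c,**k).items():
        N,l,st,ce=cv2.connectedComponentsWithStats(m)
        for i in range(1,N):
            if amin<=st[i,4]<=amax: out.append((n,ce[i],st[i,4],ray(c,*ce[i],z),pt(c,*ce[i])))
    return out
E
python3 - <<'E'
from h import *
np.set_printoptions(precision=4,suppress=True)
c=cam("top")
for b in blobs(c,.04):
    if 190<b[1][0]<390 and 160<b[1][1]<300: print(b[0],b[1].round(1),b[2],"z.04",b[3][:2],"z.006",ray(c,*b[1],.006)[:2],"rng",b[4])
c=cam("scene");print("scene")
for b in blobs(c,.04):
    if 110<b[1][0]<350 and 140<b[1][1]<260: print(b[0],b[1].round(1),b[2],"z.04",b[3][:2],"z.006",ray(c,*b[1],.006)[:2],"rng",b[4])
E
```

```text
red [266.2 186.5] 57 z.04 [0.6496 0.0925] z.006 [0.6547 0.0919] rng [0.6496 0.0925 0.04  ]
red [289.9 190.3] 54 z.04 [0.637  0.0136] z.006 [0.6417 0.0107] rng [0.6369 0.0137 0.041 ]
red [212.7 203.6] 270 z.04 [0.5921 0.2699] z.006 [0.5955 0.2745] rng [0.5954 0.2745 0.0064]
red [299.6 212.9] 58 z.04 [ 0.5615 -0.0179] z.006 [ 0.564  -0.0218] rng [ 0.5612 -0.0175  0.0436]
red [209.1 225.5] 201 z.04 [0.5198 0.2804] z.006 [0.5211 0.2853] rng [0.521  0.2851 0.0073]
red [205.9 244.8] 203 z.04 [0.4569 0.2897] z.006 [0.4563 0.2949] rng [0.4563 0.2947 0.007 ]
red [290.6 255.3] 14 z.04 [0.4231 0.013 ] z.006 [0.4215 0.01  ] rng [0.4256 0.0177 0.0949]
red [202.7 265.1] 77 z.04 [0.3915 0.299 ] z.006 [0.389  0.3044] rng [0.3903 0.3016 0.0237]
green [326.1 185.1] 38 z.04 [ 0.6548 -0.1074] z.006 [ 0.66   -0.1139] rng [ 0.6544 -0.107   0.0424]
green [369.8 188. ] 68 z.04 [ 0.6451 -0.2536] z.006 [ 0.65   -0.2643] rng [ 0.648  -0.26    0.0196]
green [369.4 198.6] 163 z.04 [ 0.6096 -0.2507] z.006 [ 0.6135 -0.2614] rng [ 0.6132 -0.2605  0.0088]
green [263. 214.] 37 z.04 [0.5578 0.1032] z.006 [0.5602 0.102
[... 1169 characters left out ...]
.0387]
green [216.6 153.4] 38 z.04 [ 0.3718 -0.0758] z.006 [ 0.3202 -0.0911] rng [ 0.4323 -0.0578  0.0798]
green [163.2 163.7] 36 z.04 [ 0.4571 -0.2335] z.006 [ 0.4093 -0.256 ] rng [ 0.4252 -0.2485  0.0173]
green [156.  174.5] 68 z.04 [ 0.5183 -0.2355] z.006 [ 0.4733 -0.258 ] rng [ 0.4712 -0.2591  0.0044]
green [148.2 186.6] 76 z.04 [ 0.5819 -0.2366] z.006 [ 0.5398 -0.2592] rng [ 0.5386 -0.2599  0.0051]
green [261.3 191.5] 35 z.04 [0.5564 0.1053] z.006 [0.5131 0.0981] rng [0.5541 0.1049 0.0382]
green [137.9 201.9] 160 z.04 [ 0.6566 -0.2393] z.006 [ 0.6179 -0.2621] rng [ 0.6161 -0.2631  0.0044]
green [183.1 205.4] 41 z.04 [ 0.6524 -0.1048] z.006 [ 0.6134 -0.1215] rng [ 0.6508 -0.1055  0.0386]
```

```bash
cat >> h.py <<'E'
def plan(*way):
    "print rows (tool units) for world targets x,y,z; tool is turned to x=-X,y=+Y; also current pose"
    T=pose();a=np.arctan2(T[1,1],T[0,1])-np.pi/2
    print("at",T[:3,3].round(4),"yaw err",round(float(a),4),"tilt",T[2,:2].round(4),"t",ctrl.get_obs()["time_s"])
    p=T[:3,3]
    for w in way:
        d=T[:3,:3].T@(np.array(w)-p);print(w,(d/.2).round(3),"twist",round(float(a)/1.5,3))
E
python3 -m handwheel '[[[-0.9,-0.565,0,-0.148],[-0.9,-0.565,0,-0.148],[-0.9,-0.565,0,-0.148],[-0.9,-0.565,0,-0.148],[-0.9,-0.565,0,-0.148],[-0.9,-0.565,0,-0.148]]]' 60
python3 - <<'E'
from h import *
plan((.45,.25,.2),(.649,.093,.15))
E
```

```text
time_s: 1.0
eef_pos: [0.2768, 0.4115, 0.2039]
eef_rot: [-0.0, 0.0, 1.0, 0.0]
wrist_force: [0.4, -0.0, -0.2]
opening: 0.706
grasp_force: 0.0
at [0.2768 0.4115 0.2039] yaw err -0.0 tilt [0.0004 0.0003] t 1.0
(0.45, 0.25, 0.2) [-0.866 -0.807  0.019] twist -0.0
(0.649, 0.093, 0.15) [-1.861 -1.592  0.268] twist -0.0
```

```bash
python3 -m handwheel '[[[-0.93,-0.796,0.134,0],[-0.93,-0.796,0.134,0],[-0.93,-0.796,0.134,0],[-0.93,-0.796,0.134,0],[-0.93,-0.796,0.134,0]]]' >/dev/null
python3 -m handwheel '[[[-0.93,-0.796,0.134,0],[-0.93,-0.796,0.134,0],[-0.93,-0.796,0.134,0],[-0.93,-0.796,0.134,0],[-0.93,-0.796,0.134,0],[-0.93,-0.796,0.134,0]]]'
python3 - <<'E'
from h import *
np.set_printoptions(precision=4,suppress=True)
c=cam("wrist");cv2.imwrite("pics/w1.png",c["color"][:,:,::-1])
for b in blobs(c,.04,amin=100): print(b[0],b[1].round(1),b[2],b[3][:2],"rng",b[4])
plan((.649,.093,.022))
E
```

```text
time_s: 2.38
eef_pos: [0.6484, 0.095, 0.1497]
eef_rot: [-0.001, -0.001, 1.0, 0.0]
wrist_force: [0.0, 0.2, -0.0]
opening: 0.698
grasp_force: 0.0
red [479.9  30.9] 2972 [0.5244 0.2674] rng [0.5183 0.2881 0.0066]
red [117.6  77.6] 982 [ 0.5592 -0.0168] rng [ 0.5592 -0.0165  0.0407]
red [455.8 109.2] 2551 [0.5831 0.2588] rng [0.5841 0.2787 0.006 ]
red [447.5 146.9] 927 [0.6141 0.257 ] rng [0.6174 0.2708 0.0163]
red [164.8 170.7] 777 [0.6352 0.0152] rng [0.6352 0.0153 0.0402]
red [255.6 183.7] 749 [0.6467 0.094 ] rng [0.6466 0.094  0.0405]
green [269.3  72.6] 938 [0.5551 0.1048] rng [0.5552 0.1048 0.0406]
green [ 29.3 189. ] 698 [ 0.652  -0.1052] rng [ 0.6518 -0.1048  0.0407]
at [0.6482 0.0952 0.1501] yaw err 0.0026 tilt [0.001  0.0006] t 2.425
(0.649, 0.093, 0.022) [-0.004 -0.011  0.641] twist 0.002
```

View pics/w1.png

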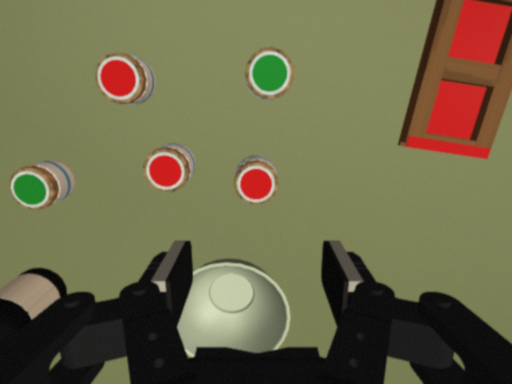

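The wrist view shows all five pots: the target red one is at (256,184), and the neighbours match the top-view positions within 2 mm. Grasping it.

```bash
python3 -m handwheel '[[[0.003,-0.008,0.3,0],[0.003,-0.008,0.64,0],[0.003,-0.008,0.64,0],[0.003,-0.008,0.64,0]]]' 60
python3 -m handwheel '[[[0,0,0,0],[0,0,0,0],[0,0,0,0],[0,0,0,0],[0,0,0,0]]]' 25
python3 -m handwheel '[[[0,0,-0.3,0],[0,0,-0.64,0],[0.15,0.45,-0.64,0],[0.31,0.9,-0.64,0],[0.31,0.9,-0.64,0],[0.31,0.9,-0.64,0]]]'
python3 - <<'E'
from h import *
np.set_printoptions(precision=4,suppress=True)
c=cam("wrist");cv2.imwrite("pics/w2.png",c["color"][:,:,::-1])
for b in blobs(c,.006,amin=100): print(b[0],b[1].round(1),b[2],b[3][:2],"rng",b[4])
plan((.5855,.2765,.15),(.5855,.2765,.029))
E
```

```text
time_s: 2.92
eef_pos: [0.6493, 0.0924, 0.0242]
eef_rot: [0.001, -0.001, 1.0, 0.0]
wrist_force: [1.2, 0.0, 1.0]
opening: 0.705
grasp_force: 0.0
time_s: 3.55
eef_pos: [0.6486, 0.0911, 0.0223]
eef_rot: [-0.0, -0.0, 1.0, 0.0]
wrist_force: [0.9, -0.5, 0.6]
opening: 0.293
grasp_force: 0.0
time_s: 4.3
eef_pos: [0.5845, 0.2754, 0.1503]
eef_rot: [-0.0, -0.003, 1.0, 0.0]
wrist_force: [1.2, -0.1, 0.3]
opening: 0.29
grasp_force: 0.0
red [281.1  29.3] 3254 [0.4535 0.2957] rng [0.4534 0.2958 0.0057]
red [268.4 107. ] 2804 [0.5187 0.2858] rng [0.5187 0.2858 0.0066]
red [257.5 176.7] 2303 [0.5848 0.2762] rng [0.5848 0.2762 0.0062]
red [251.9 211.7] 791 [0.6211 0.2708] rng [0.6174 0.2709 0.0166]
red [ 61.5 248.9] 631 [0.6634 0.072 ] rng [0.647  0.0939 0.0399]
green [ 57.1 151. ] 772 [0.5607 0.0841] rng [0.5553 0.1051 0.0405]
at [0.5854 0.2735 0.1502] yaw err 0.0042 tilt [0.0002 0.    ] t 4.35
(0.5855, 0.2765, 0.15) [-0.     0.015  0.001] twist 0.003
(0.5855, 0.2765, 0.029) [-0.001  0.015  0.606] twist 0.003
```

View pics/w2.png

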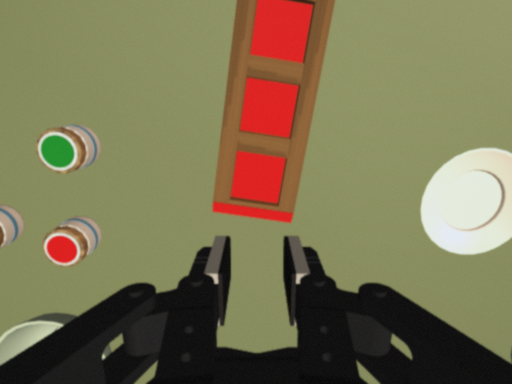

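The pot wasn't gripped: this view shows empty jaws and the pot still at (66,249). I'll go back and look with the jaws down at the pot.

```bash
python3 -m handwheel '[[[-0.15,-0.45,0,0],[-0.31,-0.9,0,0],[-0.31,-0.9,0,0],[-0.31,-0.9,0,0],[-0.31,-0.9,0.3,0],[-0.31,-0.9,0.62,0],[-0.31,-0.9,0.62,0],[-0.31,-0.9,0.62,0]]]' 60
python3 -m handwheel '[[[0,0,0,0],[0,0,0,0],[0,0,0,0],[0,0,0,0]]]' 36
python3 - <<'E'
from h import *
c=cam("wrist");s=cam("scene");print(c["K"][0]);plan()
a=c["color"];b=cv2.resize(s["color"][160:260,180:310],(520,400))
cv2.imwrite("pics/w3.png",np.hstack([cv2.resize(a,(266,200)),cv2.resize(b,(520,400))[:200]]) [:,:,::-1] if 0 else cv2.resize(np.hstack([a,cv2.resize(b,(499,384))]),(800,304))[:,:,::-1])
E
```

```text
time_s: 5.35
eef_pos: [0.65, 0.0911, 0.0282]
eef_rot: [0.001, -0.0, 1.0, -0.0]
wrist_force: [-0.4, 0.1, -0.3]
opening: 0.701
grasp_force: 0.0
time_s: 5.85
eef_pos: [0.6489, 0.0912, 0.0268]
eef_rot: [0.0, -0.0, 1.0, -0.0]
wrist_force: [0.4, 0.1, 0.1]
opening: 0.421
grasp_force: 0.0
[328.46597071   0.         256.62655105]
at [0.6486 0.0912 0.0264] yaw err 0.0003 tilt [ 0. -0.] t 5.95
```

View pics/w3.png

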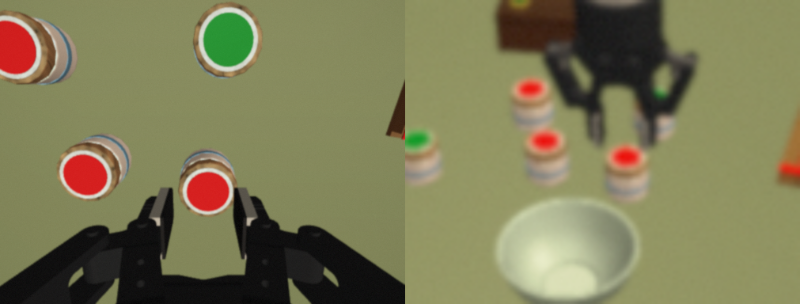

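```bash
python3 - <<'E'
from h import *
np.set_printoptions(precision=4,suppress=True)
T=pose();c=cam("wrist");Ti=np.linalg.inv(T)
for b in blobs(c,.04,amin=300): print(b[0],b[1].round(1),b[2],"world",b[4],"tool",(Ti@np.r_[b[4],1])[:3])
# finger points: dark/near pixels
v,u=np.mgrid[0:384,0:512];r=c["range_z"];p=np.stack([(u-c["K"][0,2])/c["K"][0,0]*r,(v-c["K"][1,2])/c["K"][1,1]*r,r,np.ones_like(r)],-1)
t=p@c["T_tool_cam"].T
m=(r>0)&(v>225)&(np.abs(t[...,1])<.045)
for row in (232,238,244,250,260,275,290,305):
    print(row,[(int(k),*t[row,k,:3].round(3)) for k in (192,198,204,210,216,222,300,306,312)])
E
```

```text
red [19.5 61.5] 2509 world [ 0.5599 -0.0134  0.0405] tool [ 0.0888 -0.1046 -0.0141]
red [107.  221.2] 2212 world [0.6351 0.0154 0.0401] tool [ 0.0136 -0.0758 -0.0137]
red [262.4 242.3] 2086 world [0.6466 0.094  0.0403] tool [ 0.0021  0.0028 -0.0139]
green [288.3  50. ] 3306 world [0.5552 0.1048 0.0406] tool [ 0.0935  0.0136 -0.0142]
232 [(192, np.float64(-0.009), np.float64(-0.042), np.float64(0.026)), (198, np.float64(-0.009), np.float64(-0.038), np.float64(0.026)), (204, np.float64(-0.009), np.float64(-0.034), np.float64(0.027)), (210, np.float64(-0.009), np.float64(-0.03), np.float64(0.026)), (216, np.float64(-0.009), np.float64(-0.026), np.float64(0.026)), (222, np.float64(-0.009), np.float64(-0.022), np.float64(0.026)), (300, np.float64(-0.009), np.float64(0.028), np.float64(0.026)), (306, np.float64(-0.009), np.float64(0.031), np.float64(0.025)), (312, np.float64(-0.009), np.float64(0.035), np.float64(0.026))]
238 [(192, np.float64(-0.013), np.float64(-0.042), np.float64(0.026)), (198, np.float64(-0.013), np.float64(-0.038), np.float64(0.026)), (204, np.float64(0.012), np.float
[... 3296 characters left out ...]
np.float64(0.018), np.float64(-0.065)), (312, np.float64(0.008), np.float64(0.019), np.float64(-0.067))]
305 [(192, np.float64(0.013), np.float64(-0.02), np.float64(-0.084)), (198, np.float64(0.014), np.float64(-0.018), np.float64(-0.084)), (204, np.float64(0.001), np.float64(-0.019), np.float64(-0.065)), (210, np.float64(-0.004), np.float64(-0.018), np.float64(-0.059)), (216, np.float64(-0.063), np.float64(-0.028), np.float64(0.025)), (222, np.float64(-0.063), np.float64(-0.024), np.float64(0.026)), (300, np.float64(-0.008), np.float64(0.018), np.float64(-0.053)), (306, np.float64(-0.0), np.float64(0.018), np.float64(-0.064)), (312, np.float64(0.003), np.float64(0.019), np.float64(-0.069))]
```

The depth image shows the fingertips about 32 mm behind the TCP at this opening. That puts them at z≈0.058, above the lid, while the lids read 0.040 as they should. The TCP therefore has to go about 36 mm lower than the nominal geometry implies, and I'll use the measured fingertip position from here.

```bash
python3 -m handwheel '[[[0,0.014,0,0],[0,0.014,0,0],[0,0.014,0,0]]]' 60
python3 -m handwheel '[[[0,0,0.11,0],[0,0,0.22,0],[0,0,0.22,0],[0,0,0.22,0]]]' 
python3 -m handwheel '[[[0,0,0,0],[0,0,0,0],[0,0,0,0],[0,0,0,0]]]' 25
python3 -m handwheel '[[[0,0,-0.15,0],[0,0,-0.3,0],[0,0,-0.5,0],[0,0,-0.5,0]]]'
python3 - <<'E'
from h import *
plan((.585,.2762,.115),(.585,.2762,-.011))
E
```

```text
time_s: 6.38
eef_pos: [0.6486, 0.0941, 0.0262]
eef_rot: [-0.0, -0.0, 1.0, -0.0]
wrist_force: [-0.0, 0.2, 0.1]
opening: 0.705
grasp_force: 0.0
time_s: 6.88
eef_pos: [0.6484, 0.094, -0.0183]
eef_rot: [-0.0, -0.0, 1.0, -0.0]
wrist_force: [-0.7, -0.5, 0.1]
opening: 0.7
grasp_force: 0.0
time_s: 7.38
eef_pos: [0.6497, 0.0939, -0.0166]
eef_rot: [0.001, -0.0, 1.0, -0.0]
wrist_force: [-0.1, -0.8, 5.2]
opening: 0.45
grasp_force: 60.4
time_s: 7.88
eef_pos: [0.6512, 0.094, 0.0861]
eef_rot: [0.003, -0.0, 1.0, -0.0]
wrist_force: [0.9, -0.5, -1.4]
opening: 0.452
grasp_force: 60.3
at [0.6512 0.094  0.0861] yaw err 0.0004 tilt [-0.0066 -0.0003] t 7.875
(0.585, 0.2762, 0.115) [ 0.33   0.911 -0.147] twist 0.0
(0.585, 0.2762, -0.011) [0.334 0.911 0.483] twist 0.0
```

```bash
python3 -m handwheel '[[[0.1,0.3,0,0],[0.21,0.6,0,0],[0.31,0.91,0,0],[0.31,0.91,0,0],[0.31,0.91,0,0],[0.31,0.91,0,0]]]'
python3 - <<'E'
from h import *
plan((.5868,.2762,-.0105))
c=cam("wrist");cv2.imwrite("pics/w4.png",c["color"][:,:,::-1])
for b in blobs(c,.006,amin=100): print(b[0],b[1].round(1),b[2],b[3][:2].round(4),"rng",b[4].round(4))
E
```

```text
time_s: 8.62
eef_pos: [0.5869, 0.2744, 0.0816]
eef_rot: [-0.0, 0.001, 1.0, -0.0]
wrist_force: [0.2, -0.6, -0.5]
opening: 0.453
grasp_force: 60.5
at [0.5869 0.2744 0.0816] yaw err -0.0013 tilt [ 0.0009 -0.0006] t 8.625
(0.5868, 0.2762, -0.0105) [0.    0.009 0.46 ] twist -0.001
red [287.5  20.8] 3067 [0.4634 0.2951] rng [0.4634 0.2951 0.006 ]
red [272.9 105.5] 4592 [0.5185 0.286 ] rng [0.5185 0.286  0.0059]
red [259.1 189.5] 3025 [0.5813 0.2762] rng [0.5812 0.2762 0.0062]
red [211.4 232.2] 201 [0.6168 0.2378] rng [0.6123 0.2394 0.0167]
red [256.6 287. ] 3519 [0.6667 0.2741] rng [0.5839 0.2743 0.1387]
green [  7.5 167.2] 576 [0.5635 0.0852] rng [0.5567 0.1113 0.0397]
```

View pics/w4.png

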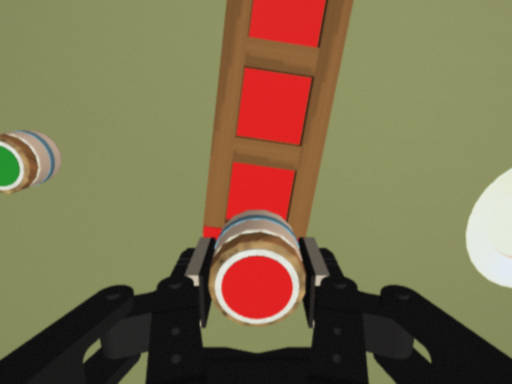

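The red pot is held with its lid at (257,287), above nest 2. The pot's x already matches the nest and y needs +2 mm. Lowering.

```bash
python3 -m handwheel '[[[0,0.01,0.2,0],[0,0.01,0.4,0],[0,0.01,0.46,0],[0,0.01,0.46,0],[0,0.01,0.46,0]]]'
python3 -m handwheel '[[[0,0,0,0],[0,0,0,0],[0,0,0,0]]]' 60
python3 -m handwheel '[[[0,0,-0.25,0],[0,0,-0.46,0],[0,0,-0.46,0]]]' 
python3 -m handwheel '[[[-0.12,-0.32,0,0],[-0.24,-0.65,0,0],[-0.24,-0.98,0,0],[-0.24,-0.98,0,0],[-0.24,-0.98,0,0]]]' 
python3 - <<'E'
from h import *
c=cam("top")
for b in blobs(c,.04):
    if 190<b[1][0]<390 and 160<b[1][1]<300 and b[4][2]>.03: print(b[0],b[1].round(1),b[3][:2].round(4),"rng",b[4].round(4))
c=cam("wrist")
print("w")
for b in blobs(c,.04,amin=300): print(b[0],b[1].round(1),b[2],b[3][:2].round(4),"rng",b[4].round(4))
plan((.638,.0154,-.018))
E
```

```text
time_s: 9.3
eef_pos: [0.5877, 0.2773, -0.0088]
eef_rot: [0.001, 0.001, 1.0, 0.0]
wrist_force: [-0.4, 0.1, -1.6]
opening: 0.448
grasp_force: 60.6
time_s: 9.68
eef_pos: [0.5867, 0.278, -0.0095]
eef_rot: [0.0, -0.0, 1.0, 0.0]
wrist_force: [0.1, -0.3, -0.5]
opening: 0.704
grasp_force: 0.0
time_s: 10.05
eef_pos: [0.5899, 0.279, 0.0872]
eef_rot: [0.004, -0.0, 1.0, 0.001]
wrist_force: [0.3, 0.0, -0.8]
opening: 0.705
grasp_force: 0.0
time_s: 10.68
eef_pos: [0.6341, 0.0811, 0.0814]
eef_rot: [-0.001, 0.001, 1.0, 0.0]
wrist_force: [0.2, 0.2, 0.1]
opening: 0.701
grasp_force: 0.0
red [288.9 190.8] [0.6352 0.0169] rng [0.6346 0.0172 0.0442]
red [213.  203.2] [0.5933 0.2688] rng [0.5922 0.2674 0.0504]
green [326.1 185.1] [ 0.6548 -0.1074] rng [ 0.6544 -0.107   0.0423]
green [262.9 213.3] [0.5601 0.1035] rng [0.5599 0.1035 0.0434]
green [315.9 254.4] [ 0.426  -0.0694] rng [ 0.4282 -0.0613  0.0916]
green [369.  257.5] [ 0.4161 -0.2427] rng [ 0.4157 -0.2453  0.0315]
w
red [95.5 95.8] 1673 [ 0.5593 -0.0167] rng [ 0.5593 -0.0167  0.04  ]
red [497.9 154.2] 315 [0.5954 0.2382] rng [0.6009 0.263  0.0065]
red [486.9 175.1] 686 [0.6092 0.2338] rng [0.6146 0.2509 0.0163]
red [158.1 212.4] 1229 [0.6352 0.0154] rng [0.6352 0.0154 0.0399]
green [293.5  88.7] 1608 [0.5551 0.1049] rng [0.5551 0.1049 0.04  ]
at [0.6341 0.0833 0.0817] yaw err 0.0009 tilt [0.001  0.0007] t 10.775
(0.638, 0.0154, -0.018) [-0.02  -0.34   0.498] twist 0.001
```

```bash
python3 -m handwheel '[[[-0.017,-0.34,0,0],[-0.017,-0.34,0,0],[-0.017,-0.34,0.25,0],[-0.017,-0.34,0.498,0],[-0.017,-0.34,0.498,0],[-0.017,-0.34,0.498,0]]]' 60
python3 -m handwheel '[[[0,0,0,0],[0,0,0,0],[0,0,0,0],[0,0,0,0]]]' 25
python3 -m handwheel '[[[0,0,-0.25,0],[0,0,-0.5,0],[0.29,0.35,-0.5,0],[0.29,0.67,-0.5,0],[0.29,0.67,-0.5,0]]]'
python3 -m handwheel '[[[0.15,0.35,0,0],[0.29,0.67,0,0],[0.29,0.67,0,0],[0.29,0.67,0,0]]]'
python3 - <<'E'
from h import *
plan((.521,.286,-.0112))
c=cam("wrist");cv2.imwrite("pics/w5.png",c["color"][:,:,::-1])
for b in blobs(c,.006,amin=100): print(b[0],b[1].round(1),b[2],b[3][:2].round(4),"rng",b[4].round(4))
E
```

```text
time_s: 11.52
eef_pos: [0.6393, 0.0152, -0.0157]
eef_rot: [0.001, -0.001, 1.0, -0.0]
wrist_force: [1.0, 0.5, 0.0]
opening: 0.704
grasp_force: 0.0
time_s: 12.02
eef_pos: [0.6408, 0.014, -0.014]
eef_rot: [0.003, -0.0, 1.0, -0.0]
wrist_force: [0.2, 1.7, 5.8]
opening: 0.452
grasp_force: 60.5
time_s: 12.65
eef_pos: [0.5793, 0.1508, 0.0843]
eef_rot: [0.001, -0.001, 1.0, 0.0]
wrist_force: [-0.2, -0.5, -0.1]
opening: 0.45
grasp_force: 60.5
time_s: 13.15
eef_pos: [0.5219, 0.2831, 0.0836]
eef_rot: [0.001, -0.001, 1.0, 0.0]
wrist_force: [0.1, -0.2, 0.1]
opening: 0.447
grasp_force: 60.6
at [0.5219 0.2831 0.0836] yaw err 0.0028 tilt [-0.0015  0.0002] t 13.15
(0.521, 0.286, -0.0112) [0.005 0.014 0.474] twist 0.002
red [290.4  12.3] 1210 [0.393  0.3053] rng [0.3985 0.3031 0.0301]
red [274.1 105. ] 4531 [0.4534 0.2954] rng [0.4534 0.2954 0.0064]
red [260.4 186. ] 2670 [0.5141 0.2858] rng [0.5141 0.2858 0.0063]
red [256.6 277.9] 3448 [0.5946 0.2832] rng [0.5167 0.2829 0.1376]
red [217.8 306.5] 173 [0.6227 0.2495] rng [0.6151 0.251  0.0169]
red [280.6 315. ] 131 [0.6312 0.3043] rng [0.6237 0.3034 0.0162]
green [ 11.2 254.2] 744 [0.5731 0.0801] rng [0.5558 0.1084 0.0404]
```

View pics/w5.png

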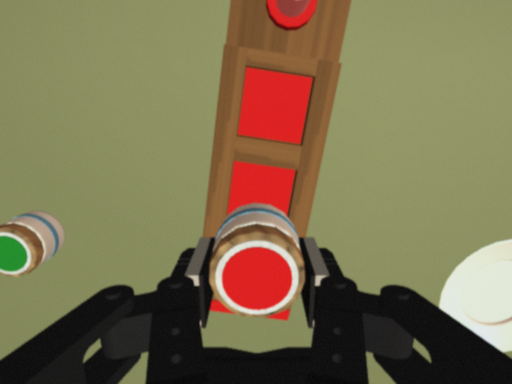

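The second red pot's lid is at (257,278) over nest 1, about 2–3 mm short. I'll correct for that while lowering it, then go for the third red pot.

```bash
python3 -m handwheel '[[[-0.009,0.015,0.2,0],[-0.009,0.015,0.4,0],[-0.009,0.015,0.455,0],[-0.009,0.015,0.455,0],[-0.009,0.015,0.455,0]]]'
python3 -m handwheel '[[[0,0,0,0],[0,0,0,0],[0,0,0,0]]]' 60
python3 -m handwheel '[[[0,0,-0.25,0],[0,0,-0.46,0],[0,0,-0.46,0]]]' 
python3 -m handwheel '[[[-0.08,-0.33,0,0],[-0.08,-0.66,0,0],[-0.08,-1,0,0],[-0.08,-1,0,0]]]' 
python3 -m handwheel '[[[-0.08,-0.3,0,0],[-0.08,-0.5,0,0],[-0.08,-0.5,0,0],[-0.08,-0.5,0,0]]]' 
python3 - <<'E'
from h import *
c=cam("wrist")
for b in blobs(c,.04,amin=300): print(b[0],b[1].round(1),b[2],b[3][:2].round(4),"rng",b[4].round(4))
plan()
c=cam("top")
for b in blobs(c,.046):
    if 190<b[1][0]<390 and 160<b[1][1]<300 and b[4][2]>.03: print(b[0],b[1].round(1),b[3][:2].round(4),"rng",b[4].round(4))
E
```

```text
time_s: 13.82
eef_pos: [0.5253, 0.284, -0.0073]
eef_rot: [0.001, 0.001, 1.0, 0.0]
wrist_force: [-0.1, -0.6, -1.4]
opening: 0.45
grasp_force: 60.6
time_s: 14.2
eef_pos: [0.5239, 0.2849, -0.0082]
eef_rot: [0.0, -0.0, 1.0, 0.0]
wrist_force: [0.8, -0.1, 0.8]
opening: 0.704
grasp_force: 0.0
time_s: 14.58
eef_pos: [0.5269, 0.2861, 0.0881]
eef_rot: [0.004, -0.0, 1.0, 0.001]
wrist_force: [0.5, -0.8, -0.2]
opening: 0.706
grasp_force: 0.0
time_s: 15.08
eef_pos: [0.5392, 0.0818, 0.0827]
eef_rot: [-0.001, 0.002, 1.0, -0.0]
wrist_force: [0.7, -0.5, -0.6]
opening: 0.702
grasp_force: 0.0
time_s: 15.58
eef_pos: [0.5554, -0.0139, 0.083]
eef_rot: [-0.001, -0.0, 1.0, 0.0]
wrist_force: [0.1, 0.5, -0.2]
opening: 0.704
grasp_force: 0.0
red [252.6 215.4] 1200 [ 0.5592 -0.0169] rng [ 0.5593 -0.0169  0.0399]
green [430.6 209.8] 1161 [0.5551 0.1047] rng [0.5549 0.1044 0.0406]
at [ 0.5554 -0.0136  0.0831] yaw err 0.0013 tilt [0.0011 0.0007] t 15.625
red [213.  203.3] [0.5925 0.268 ] rng [0.5922 0.2676 0.0489]
red [208.  226.5] [0.5163 0.2831] rng [0.5162 0.2827 0.0491]
green [326.2 183.4] [ 0.6595 -0.1069] rng [ 0.66   -0.1075  0.0428]
green [263. 214.] [0.5574 0.1032] rng [0.5578 0.1032 0.0402]
```

```bash
python3 -m handwheel '[[[-0.031,-0.017,0.25,0],[-0.031,-0.017,0.495,0],[-0.031,-0.017,0.495,0],[-0.031,-0.017,0.495,0]]]' 60 >/dev/null
python3 -m handwheel '[[[0,0,0,0],[0,0,0,0],[0,0,0,0],[0,0,0,0]]]' 25
python3 -m handwheel '[[[0,0,-0.25,0],[0,0,-0.5,0],[0.26,0.35,-0.5,0],[0.26,0.78,-0.5,0],[0.26,0.78,-0.5,0]]]' >/dev/null
python3 -m handwheel '[[[0.15,0.35,0,0],[0.26,0.78,0,0],[0.26,0.78,0,0],[0.26,0.78,0,0],[0.26,0.78,0,0]]]'
python3 - <<'E'
from h import *
plan((.4575,.2954,-.01))
c=cam("wrist")
for b in blobs(c,.006,amin=100): print(b[0],b[1].round(1),b[2],b[3][:2].round(4),"rng",b[4].round(4))
E
```

```text
time_s: 16.68
eef_pos: [0.5645, -0.0187, -0.0124]
eef_rot: [0.003, -0.0, 1.0, -0.0]
wrist_force: [-0.3, 1.5, 5.7]
opening: 0.448
grasp_force: 60.1
time_s: 17.92
eef_pos: [0.4585, 0.2934, 0.0856]
eef_rot: [0.001, -0.0, 1.0, 0.0]
wrist_force: [-0.2, 0.0, -1.0]
opening: 0.451
grasp_force: 60.6
at [0.4585 0.2934 0.0856] yaw err 0.0008 tilt [-0.0015  0.0001] t 17.925
(0.4575, 0.2954, -0.01) [0.006 0.01  0.478] twist 0.001
red [270.  100.8] 889 [0.387  0.3029] rng [0.3869 0.3025 0.0174]
red [277.  102.5] 444 [0.3882 0.308 ] rng [0.3881 0.3073 0.0172]
red [259.4 184. ] 2806 [0.4496 0.2954] rng [0.4495 0.2954 0.0064]
red [256.6 276.3] 3366 [0.5308 0.2933] rng [0.4535 0.2932 0.138 ]
red [216.8 324.3] 310 [0.579  0.2578] rng [0.5787 0.2579 0.0063]
red [261.1 323.8] 168 [0.5785 0.2974] rng [0.5782 0.2974 0.0063]
green [ 14.2 327.1] 752 [0.5822 0.0764] rng [0.5552 0.1062 0.0401]
```

```bash
python3 -m handwheel '[[[0,0.011,0.2,0],[0,0.011,0.4,0],[0,0.011,0.457,0],[0,0.011,0.457,0],[0,0.011,0.457,0]]]'
python3 -m handwheel '[[[0,0,0,0],[0,0,0,0],[0,0,0,0]]]' 60
python3 -m handwheel '[[[0,0,-0.25,0],[0,0,-0.46,0],[0,0,-0.46,0]]]' 
python3 -m handwheel '[[[-0.25,-0.33,0,0],[-0.495,-0.66,0,0],[-0.495,-0.955,0,0],[-0.495,-0.955,0,0],[-0.495,-0.955,0,0]]]' 
python3 - <<'E'
from h import *
c=cam("wrist")
for b in blobs(c,.04,amin=300): print(b[0],b[1].round(1),b[2],b[3][:2].round(4),"rng",b[4].round(4))
plan()
c=cam("top")
for b in blobs(c,.046):
    if 190<b[1][0]<390 and 160<b[1][1]<300 and b[4][2]>.03: print(b[0],b[1].round(1),b[3][:2].round(4),"rng",b[4].round(4))
E
```

```text
time_s: 18.6
eef_pos: [0.4592, 0.2952, -0.0057]
eef_rot: [0.001, 0.001, 1.0, 0.0]
wrist_force: [0.2, -0.1, -0.6]
opening: 0.449
grasp_force: 60.7
time_s: 18.98
eef_pos: [0.4581, 0.2958, -0.0066]
eef_rot: [0.0, -0.0, 1.0, 0.0]
wrist_force: [0.9, -0.1, -0.8]
opening: 0.703
grasp_force: 0.0
time_s: 19.35
eef_pos: [0.461, 0.297, 0.0893]
eef_rot: [0.004, -0.0, 1.0, 0.001]
wrist_force: [0.8, 0.5, 0.1]
opening: 0.703
grasp_force: 0.0
time_s: 19.98
eef_pos: [0.557, 0.1025, 0.0841]
eef_rot: [-0.001, 0.002, 1.0, -0.0]
wrist_force: [0.3, 0.6, 0.2]
opening: 0.7
grasp_force: 0.0
red [495.9 119.1] 305 [0.4968 0.2544] rng [0.4988 0.2784 0.0062]
red [479.2 207. ] 469 [0.5555 0.2547] rng [0.5666 0.2781 0.007 ]
red [502.1 251. ] 629 [0.5886 0.277 ] rng [0.5857 0.272  0.0461]
red [462.4 270.2] 1009 [0.6038 0.2514] rng [0.6173 0.2682 0.0159]
green [260.7 207. ] 1150 [0.5551 0.1051] rng [0.5549 0.1051 0.0406]
at [0.5565 0.104  0.0842] yaw err -0.0022 tilt [0.0019 0.0003] t 20.025
red [213.1 203.2] [0.5928 0.2677] rng [0.5927 0.2674 0.0478]
red [208.  226.4] [0.5165 0.283 ] rng [0.5164 0.2828 0.0478]
red [203.5 244.2] [0.4589 0.2968] rng [0.459  0.2965 0.0481]
red [210.7 245.5] [0.4547 0.2733] rng [0.4547 0.2733 0.0462]
green [326. 185.] [ 0.6541 -0.1061] rng [ 0.6545 -0.1067  0.0432]
green [316.  254.5] [ 0.4259 -0.0689] rng [ 0.4281 -0.0611  0.0948]
green [369.2 257.5] [ 0.4164 -0.2414] rng [ 0.4156 -0.2459  0.0312]
```

```bash
python3 -m handwheel '[[[-0.006,0.004,0.25,0],[-0.006,0.004,0.497,0],[-0.006,0.004,0.497,0],[-0.006,0.004,0.497,0]]]' 60 >/dev/null
python3 -m handwheel '[[[0,0,0,0],[0,0,0,0],[0,0,0,0],[0,0,0,0]]]' 25
python3 -m handwheel '[[[0,0,-0.25,0],[0,0,-0.5,0],[0,-0.3,-0.5,0],[0,-0.6,-0.5,0],[0,-0.92,-0.5,0],[0,-0.92,-0.5,0]]]' >/dev/null
python3 -m handwheel '[[[0.03,-0.3,0,0],[0.03,-0.6,0,0],[0.03,-0.92,0,0],[0.03,-0.92,0,0],[0.03,-0.92,0,0],[0.03,-0.92,0,0]]]'
python3 - <<'E'
from h import *
plan((.551,-.26,-.01))
c=cam("wrist");cv2.imwrite("pics/w6.png",c["color"][:,:,::-1])
for b in blobs(c,.006,amin=100): print(b[0],b[1].round(1),b[2],b[3][:2].round(4),"rng",b[4].round(4))
E
```

```text
time_s: 21.08
eef_pos: [0.5607, 0.1059, -0.0112]
eef_rot: [0.003, -0.0, 1.0, 0.0]
wrist_force: [-0.5, 1.0, 6.6]
opening: 0.447
grasp_force: 60.2
time_s: 22.58
eef_pos: [0.5525, -0.2604, 0.086]
eef_rot: [-0.0, -0.001, 1.0, 0.0]
wrist_force: [0.4, 0.8, -1.5]
opening: 0.451
grasp_force: 60.9
at [ 0.5525 -0.2604  0.086 ] yaw err 0.0021 tilt [0.0002 0.0006] t 22.575
(0.551, -0.26, -0.01) [0.008 0.002 0.48 ] twist 0.001
green [266.8   7.1] 617 [ 0.4198 -0.254 ] rng [ 0.4228 -0.2543  0.0184]
green [263.2  96.7] 4425 [ 0.4781 -0.2559] rng [ 0.4781 -0.2559  0.0065]
green [262.  181.1] 2840 [ 0.5413 -0.2563] rng [ 0.5414 -0.2563  0.0058]
green [256.6 274.3] 3212 [ 0.623  -0.2604] rng [ 0.5474 -0.2606  0.1372]
green [219.5 303.6] 173 [ 0.6518 -0.2928] rng [ 0.6447 -0.2915  0.0162]
green [293.7 304.8] 196 [ 0.6529 -0.2278] rng [ 0.6456 -0.2291  0.0164]
green [464.8 322.1] 161 [ 0.6703 -0.0746] rng [ 0.6443 -0.0999  0.0399]
```

View pics/w6.png

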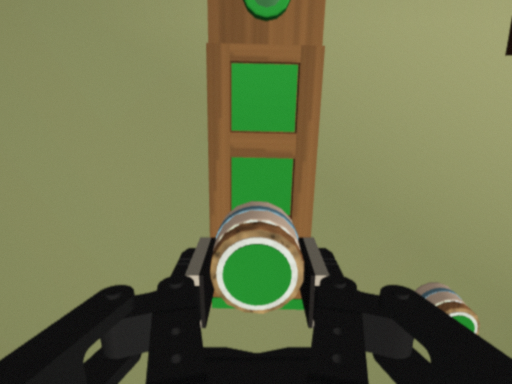

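The green pot is held with its lid at (257,274) over pass nest 1. The nests are at (263,97) and (262,181), so I shift x by −3.4 mm and y by +2.9 mm while lowering.

```bash
python3 -m handwheel '[[[0.017,0.014,0.2,0],[0.017,0.014,0.4,0],[0.017,0.014,0.453,0],[0.017,0.014,0.453,0],[0.017,0.014,0.453,0]]]'
python3 -m handwheel '[[[0,0,0,0],[0,0,0,0],[0,0,0,0]]]' 60
python3 -m handwheel '[[[0,0,-0.25,0],[0,0,-0.46,0],[0,0,-0.46,0]]]' 
python3 -m handwheel '[[[-0.25,0.33,0,0],[-0.53,0.76,0,0],[-0.53,0.76,0,0],[-0.53,0.76,0,0],[-0.53,0.76,0,0]]]' 
python3 - <<'E'
from h import *
c=cam("wrist")
for b in blobs(c,.04,amin=300): print(b[0],b[1].round(1),b[2],b[3][:2].round(4),"rng",b[4].round(4))
plan()
c=cam("top")
for b in blobs(c,.046):
    if 190<b[1][0]<390 and 160<b[1][1]<300 and b[4][2]>.03: print(b[0],b[1].round(1),b[3][:2].round(4),"rng",b[4].round(4))
E
```

```text
time_s: 23.25
eef_pos: [0.5498, -0.2594, -0.0037]
eef_rot: [0.001, -0.001, 1.0, -0.0]
wrist_force: [-0.0, -0.2, -0.7]
opening: 0.446
grasp_force: 60.9
time_s: 23.62
eef_pos: [0.5491, -0.2598, -0.0045]
eef_rot: [0.0, -0.0, 1.0, -0.0]
wrist_force: [0.1, 1.3, -0.4]
opening: 0.705
grasp_force: 0.0
time_s: 24.0
eef_pos: [0.5517, -0.2617, 0.0918]
eef_rot: [0.003, -0.0, 1.0, -0.002]
wrist_force: [-0.0, -0.4, -0.5]
opening: 0.701
grasp_force: 0.0
time_s: 24.62
eef_pos: [0.6541, -0.1073, 0.086]
eef_rot: [-0.001, -0.001, 1.0, 0.0]
wrist_force: [-0.1, -0.0, 0.4]
opening: 0.706
grasp_force: 0.0
green [53.9 49.3] 1221 [ 0.5524 -0.2304] rng [ 0.5502 -0.2399  0.0232]
green [ 7.7 35.6] 723 [ 0.5449 -0.2568] rng [ 0.546  -0.2524  0.0464]
green [ 53.2 139. ] 3564 [ 0.6064 -0.2399] rng [ 0.6103 -0.2606  0.0064]
green [ 55.1 186.6] 1406 [ 0.6384 -0.2441] rng [ 0.6445 -0.2588  0.0169]
green [259.4 205.8] 1130 [ 0.6519 -0.1055] rng [ 0.6519 -0.1055  0.0403]
at [ 0.654  -0.1081  0.0862] yaw err -0.0002 tilt [0.0018 0.0003] t 24.675
red [212.9 203.2] [0.5929 0.2684] rng [0.5926 0.268  0.049 ]
red [208.  226.4] [0.5165 0.2831] rng [0.5164 0.2828 0.0484]
red [203.4 244.2] [0.4586 0.297 ] rng [0.4587 0.2965 0.0486]
red [210.7 245.4] [0.4551 0.2732] rng [0.455  0.2733 0.0451]
red [290.8 255.3] [0.4234 0.013 ] rng [0.4257 0.0172 0.0945]
```

```bash
python3 -m handwheel '[[[-0.001,0.013,0.25,0],[-0.001,0.013,0.503,0],[-0.001,0.013,0.503,0],[-0.001,0.013,0.503,0]]]' 60 >/dev/null
python3 -m handwheel '[[[0,0,0,0],[0,0,0,0],[0,0,0,0],[0,0,0,0]]]' 25
python3 -m handwheel '[[[0,0,-0.25,0],[0,0,-0.5,0],[0.1,-0.3,-0.5,0],[0.2,-0.6,-0.5,0],[0.2,-0.77,-0.5,0],[0.2,-0.77,-0.5,0],[0.2,-0.77,-0.5,0],[0.2,-0.77,-0.5,0]]]' 
python3 - <<'E'
from h import *
plan((.6145,-.26,-.01))
c=cam("wrist");cv2.imwrite("pics/w7.png",c["color"][:,:,::-1])
for b in blobs(c,.006,amin=100): print(b[0],b[1].round(1),b[2],b[3][:2].round(4),"rng",b[4].round(4))
E
```

```text
time_s: 25.72
eef_pos: [0.6576, -0.1061, -0.0098]
eef_rot: [0.003, -0.0, 1.0, -0.001]
wrist_force: [-0.1, -1.3, 8.0]
opening: 0.446
grasp_force: 60.6
time_s: 26.72
eef_pos: [0.6154, -0.2576, 0.0869]
eef_rot: [0.0, -0.001, 1.0, 0.0]
wrist_force: [0.8, -0.8, -1.2]
opening: 0.446
grasp_force: 60.6
at [ 0.6154 -0.2576  0.0869] yaw err 0.0018 tilt [-0.      0.0002] t 26.725
(0.6145, -0.26, -0.01) [ 0.005 -0.012  0.484] twist 0.001
green [260.   18.3] 2591 [ 0.4894 -0.2557] rng [ 0.4895 -0.2557  0.0063]
green [233.2  73. ] 191 [ 0.5248 -0.2748] rng [ 0.5248 -0.2747  0.0063]
green [281.6 100.7] 809 [ 0.5438 -0.2396] rng [ 0.5435 -0.2424  0.0449]
green [253.9 101.9] 1561 [ 0.5447 -0.2599] rng [ 0.5443 -0.2596  0.046 ]
green [232.9 129.3] 167 [ 0.5645 -0.2757] rng [ 0.5645 -0.2757  0.0061]
green [255.7 182.3] 2523 [ 0.6054 -0.2585] rng [ 0.6055 -0.2585  0.0059]
green [211.4 231.7] 126 [ 0.6473 -0.2948] rng [ 0.6428 -0.2932  0.0168]
green [256.6 272.2] 3156 [ 0.6844 -0.2576] rng [ 0.6101 -0.2578  0.1369]
```

View pics/w7.png

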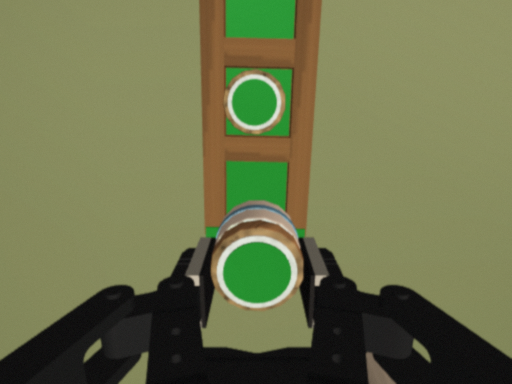

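The first green pot sits centred in nest 1, with its lid at (255,102). The held pot's lid is at (257,272), about 1.5 mm off in y. I'll place it, then inspect both trays and approach the rods.

```bash
python3 -m handwheel '[[[0,-0.008,0.2,0],[0,-0.008,0.4,0],[0,-0.008,0.452,0],[0,-0.008,0.452,0],[0,-0.008,0.452,0]]]'
python3 -m handwheel '[[[0,0,0,0],[0,0,0,0],[0,0,0,0]]]' 60
python3 -m handwheel '[[[0,0,-0.25,0],[0,0,-0.46,0],[0,0,-0.65,0],[0,0,-0.65,0]]]' 
python3 -m handwheel '[[[0.3,0.3,0,0],[0.6,0.6,0,0],[0.83,1,0,0],[0.83,1,0,0],[0.83,1,0,0],[0.83,1,0,0]]]' 40
python3 - <<'E'
from h import *
c=cam("wrist");s=cam("top")
cv2.imwrite("pics/w8.png",np.hstack([cv2.resize(c["color"],(400,300)),cv2.resize(s["color"][165:285,190:390],(400,240))] if 0 else [cv2.resize(c["color"],(400,300)),cv2.resize(s["color"][150:300,190:390],(400,300))])[:,:,::-1])
plan()
for b in blobs(c,.093,amin=40,vmin=50): print(b[0],b[1].round(1),b[2],b[3][:2].round(4),"rng",b[4].round(4))
E
```

```text
time_s: 27.4
eef_pos: [0.6158, -0.2602, -0.003]
eef_rot: [0.0, -0.001, 1.0, -0.0]
wrist_force: [0.2, -0.6, -1.6]
opening: 0.449
grasp_force: 61.7
time_s: 27.78
eef_pos: [0.6153, -0.2607, -0.0035]
eef_rot: [0.0, -0.0, 1.0, -0.0]
wrist_force: [-0.5, -0.4, -0.4]
opening: 0.702
grasp_force: 0.0
time_s: 28.28
eef_pos: [0.6176, -0.2623, 0.1311]
eef_rot: [0.003, -0.0, 1.0, -0.002]
wrist_force: [-0.6, 0.1, 0.2]
opening: 0.702
grasp_force: 0.0
time_s: 29.02
eef_pos: [0.4491, -0.0604, 0.1262]
eef_rot: [0.0, -0.001, 1.0, -0.0]
wrist_force: [-0.6, -0.4, -0.2]
opening: 0.468
grasp_force: 0.0
at [ 0.4501 -0.0617  0.1265] yaw err -0.0003 tilt [-0.0009 -0.0006] t 29.125
red [375.5 172.2] 680 [0.4204 0.0142] rng [0.4208 0.0148 0.0914]
green [ 36.4 140.6] 784 [ 0.401  -0.1957] rng [ 0.41   -0.2442  0.0203]
green [257.4 175.9] 458 [ 0.4229 -0.0602] rng [ 0.4231 -0.0602  0.0925]
green [ 44.8 213.8] 2026 [ 0.4486 -0.199 ] rng [ 0.4797 -0.2583  0.0062]
green [ 36.5 261.2] 59 [ 0.4829 -0.2108] rng [ 0.5288 -0.2754  0.006 ]
green [ 72.4 279.9] 255 [ 0.4972 -0.1885] rng [ 0.5458 -0.2397  0.012 ]
green [ 28.5 299.1] 640 [ 0.5126 -0.222 ] rng [ 0.5444 -0.2596  0.0459]
```

View pics/w8.png

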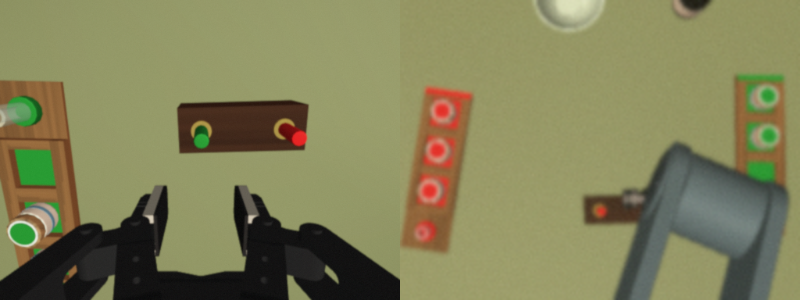

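Left panel: the rods stand in the block, with the green top at (203,140) and the red top at (299,138). Right panel: three red pots and two green pots sit in their nests. I'll locate the rod axes from the depth of their tops.

```bash
cat >> h.py <<'E'
def world(c):
    r=c["range_z"].astype(float);v,u=np.mgrid[0:r.shape[0],0:r.shape[1]];K=c["K"]
    p=np.stack([(u-K[0,2])/K[0,0]*r,(v-K[1,2])/K[1,1]*r,r,np.ones_like(r)],-1)@c["pose"].T
    p[r<=0]=np.nan;return p[...,:3]
def disc(P,cx,cy,z0,z1,rad=.02):
    m=(np.hypot(P[...,0]-cx,P[...,1]-cy)<rad)&(P[...,2]>z0)&(P[...,2]<z1)
    q=P[m];(a,b),r=cv2.minEnclosingCircle((q[:,:2]*1000).astype(np.float32))
    lo,hi=np.percentile(q,[2,98],0)
    print("n",len(q),"mean",q.mean(0).round(4),"circ",round(a/1000,4),round(b/1000,4),"r",round(r,1),"mid",((lo+hi)/2).round(4),"size",(hi-lo).round(4))
E
python3 - <<'E'
from h import *
c=cam("wrist");P=world(c)
for y in(-.0602,.016): disc(P,.423,y,.0895,.096); disc(P,.423,y,.051,.0555,.016)
E
```

```text
n 308 mean [ 0.4257 -0.0601  0.0921] circ 0.4261 -0.0601 r 6.4 mid [ 0.4259 -0.0601  0.092 ] size [0.0113 0.0109 0.003 ]
n 240 mean [ 0.4224 -0.0603  0.0523] circ 0.4204 -0.0605 r 13.9 mid [ 0.4237 -0.0602  0.0524] size [0.015  0.0196 0.0026]
n 324 mean [0.4234 0.0191 0.092 ] circ 0.4237 0.0193 r 6.6 mid [0.4236 0.0194 0.0918] size [0.0113 0.0114 0.0038]
n 270 mean [0.422  0.0166 0.0524] circ 0.4225 0.0167 r 15.2 mid [0.4236 0.0187 0.0531] size [0.0197 0.0178 0.0039]
```

```bash
python3 -m handwheel '[[[0.11,0.008,0,0],[0.11,0.008,0.2,0],[0.11,0.008,0.46,0],[0.11,0.008,0.46,0],[0.11,0.008,0.46,0]]]' 40
python3 -m handwheel '[[[0,0,0,0],[0,0,0,0],[0,0,0,0],[0,0,0,0],[0,0,0,0]]]' 3
python3 -m handwheel '[[[0,0,-0.15,0],[0,0,-0.3,0],[0,0,-0.45,0],[0,0,-0.45,0]]]'
python3 -m handwheel '[[[0,-0.3,0,0],[0,-0.6,0,0],[0,-0.6,0,0],[0,-0.6,0,0],[0,-0.6,0,0]]]'
python3 - <<'E'
from h import *
plan()
c=cam("wrist");cv2.imwrite("pics/w9.png",c["color"][:,:,::-1]);P=world(c)
disc(P,.41,-.25,.05,.06,.03);disc(P,.41,-.25,.014,.03,.03)
np.save("pics/w9.npy",P)
E
```

```text
time_s: 29.8
eef_pos: [0.4283, -0.06, 0.0355]
eef_rot: [0.0, 0.0, 1.0, -0.0]
wrist_force: [0.8, -0.6, -0.3]
opening: 0.468
grasp_force: 0.0
time_s: 30.42
eef_pos: [0.4289, -0.0599, 0.0363]
eef_rot: [0.002, -0.0, 1.0, -0.001]
wrist_force: [-1.6, -0.5, 5.6]
opening: 0.127
grasp_force: 58.4
time_s: 30.92
eef_pos: [0.4295, -0.06, 0.1276]
eef_rot: [0.003, -0.0, 1.0, -0.001]
wrist_force: [-0.2, 0.2, -1.4]
opening: 0.129
grasp_force: 59.1
time_s: 31.55
eef_pos: [0.4268, -0.1777, 0.1238]
eef_rot: [-0.0, -0.001, 1.0, 0.0]
wrist_force: [0.4, 0.4, -0.6]
opening: 0.129
grasp_force: 59.2
at [ 0.4268 -0.1777  0.1238] yaw err 0.0015 tilt [0.0007 0.0008] t 31.55
n 439 mean [ 0.4118 -0.2539  0.0546] circ 0.4122 -0.2543 r 10.5 mid [ 0.412  -0.2539  0.0535] size [0.0191 0.0189 0.0059]
n 616 mean [ 0.4087 -0.2499  0.0187] circ 0.4122 -0.2542 r 16.4 mid [ 0.4119 -0.253   0.0222] size [0.0295 0.0281 0.0137]
```

View pics/w9.png

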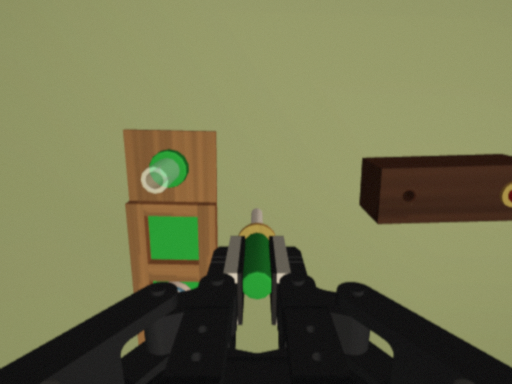

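The vial mouth at (154,180) and its socket agree on (0.412,−0.254). The green rod is held upright, with its top at (257,285) and its foot at (257,212). Checking the rod's offset and uprightness in the tool frame:

```bash
python3 - <<'E'
from h import *
P=np.load("pics/w9.npy")
q=P[285,257];print("top px",q,"foot px",P[214,257],P[220,257],P[230,257])
disc(P,.4245,-.178,q[2]-.004,q[2]+.004,.012)
for v in range(206,300,6): print(v,P[v,257].round(4))
E
```

```text
top px [ 0.4240274  -0.17775073  0.17933514] foot px [ 0.42087058 -0.17761985  0.1054321 ] [ 0.42115896 -0.17763693  0.11492926] [ 0.41695518 -0.17769369  0.14020365]
n 892 mean [ 0.4229 -0.1779  0.1793] circ 0.4244 -0.178 r 11.9 mid [ 0.4224 -0.1779  0.179 ] size [0.0159 0.0112 0.0066]
206 [ 4.504e-01 -1.774e-01  4.000e-04]
212 [ 0.4207 -0.1776  0.1023]
218 [ 0.4208 -0.1776  0.1127]
224 [ 0.4142 -0.1777  0.139 ]
230 [ 0.417  -0.1777  0.1402]
236 [ 0.4175 -0.1777  0.1465]
242 [ 0.4179 -0.1777  0.1524]
248 [ 0.418  -0.1777  0.1587]
254 [ 0.4179 -0.1777  0.1648]
260 [ 0.4185 -0.1777  0.1692]
266 [ 0.4177 -0.1778  0.1757]
272 [ 0.4182 -0.1778  0.1795]
278 [ 0.4209 -0.1778  0.1794]
284 [ 0.4233 -0.1778  0.1799]
290 [ 0.4258 -0.1777  0.1801]
296 [ 0.4284 -0.1777  0.1802]
```

```bash
python3 -m handwheel '[[[0.03,-0.2,0,0],[0.061,-0.382,0,0],[0.061,-0.382,0,0],[0.061,-0.382,0,0],[0.061,-0.382,0,0]]]'
python3 - <<'E'
from h import *
plan()
c=cam("wrist");P=world(c);
for v in (212,216,245,255): print(P[v,257].round(4))
m=(abs(P[...,2]-.056)<.004)&(abs(P[...,0]-.412)<.02)&(abs(P[...,1]+.254)<.02);print(m.sum())
if m.sum()>20: disc(P,.412,-.254,.052,.06,.02)
E
```

```text
time_s: 32.22
eef_pos: [0.4151, -0.2541, 0.1241]
eef_rot: [-0.0, -0.001, 1.0, 0.0]
wrist_force: [0.3, 0.6, -0.3]
opening: 0.129
grasp_force: 59.2
at [ 0.4151 -0.2541  0.1241] yaw err 0.0018 tilt [0.0003 0.0006] t 32.225
[ 0.409  -0.254   0.1024]
[ 0.4094 -0.254   0.1085]
[ 0.4063 -0.2541  0.1557]
[ 0.4062 -0.2541  0.1659]
362
n 362 mean [ 0.4117 -0.2546  0.055 ] circ 0.4122 -0.2544 r 10.4 mid [ 0.4119 -0.2543  0.0546] size [0.0187 0.0189 0.0039]
```

```bash
python3 -m handwheel '[[[0.002,0,0.1,0],[0.002,0,0.2,0],[0.002,0,0.28,0],[0.002,0,0.34,0],[0.002,0,0.38,0],[0.002,0,0.4,0],[0.002,0,0.41,0],[0.002,0,0.41,0],[0.002,0,0.41,0]]]'
python3 - <<'E'
from h import *
plan();print(ctrl.get_obs()["wrist_force"])
c=cam("wrist");P=world(c)
for v in (245,280,290): print(P[v,257].round(4))
E
```

```text
time_s: 33.4
eef_pos: [0.4147, -0.2557, 0.0426]
eef_rot: [0.0, -0.0, 1.0, -0.0]
wrist_force: [-0.4, 0.1, 0.2]
opening: 0.13
grasp_force: 59.4
at [ 0.4147 -0.2557  0.0426] yaw err 0.0001 tilt [-0.0005 -0.0005] t 33.4
[-0.39607608  0.11140948  0.20913373]
[ 0.4065 -0.2557  0.0729]
[ 0.4097 -0.2557  0.0981]
[ 0.4135 -0.2557  0.099 ]
```

The rod's top reads 0.0985 against 0.099 expected when seated. A small extra push, then release.

```bash
python3 -m handwheel '[[[0,0.006,0.005,0],[0,0.006,0.01,0],[0,0.006,0.01,0]]]'
python3 -m handwheel '[[[0,0,0,0],[0,0,0,0],[0,0,0,0]]]' 40
python3 -m handwheel '[[[0,0,-0.2,0],[0,0,-0.42,0],[0,0,-0.42,0],[0,0,-0.42,0]]]' 
python3 - <<'E'
from h import *
plan((.448,.0175,.1265))
c=cam("wrist");P=world(c);disc(P,.412,-.254,.09,.108,.025);disc(P,.412,-.254,.053,.064,.0115)
E
```

```text
time_s: 33.83
eef_pos: [0.415, -0.2555, 0.0422]
eef_rot: [0.0, -0.0, 1.0, -0.001]
wrist_force: [-6.1, 1.5, 15.7]
opening: 0.131
grasp_force: 61.1
time_s: 34.2
eef_pos: [0.4144, -0.254, 0.0401]
eef_rot: [-0.0, -0.0, 1.0, 0.0]
wrist_force: [-0.5, -0.0, 0.1]
opening: 0.464
grasp_force: 0.0
time_s: 34.7
eef_pos: [0.4142, -0.2539, 0.1237]
eef_rot: [-0.0, -0.0, 1.0, 0.0]
wrist_force: [-0.4, -0.4, 0.0]
opening: 0.468
grasp_force: 0.0
at [ 0.4142 -0.2539  0.1237] yaw err 0.0002 tilt [0.0005 0.0005] t 34.7
(0.448, 0.0175, 0.1265) [-0.169  1.357 -0.013] twist 0.0
n 357 mean [ 0.4111 -0.2557  0.0973] circ 0.4121 -0.2558 r 6.5 mid [ 0.4117 -0.2557  0.0953] size [0.0115 0.0114 0.0083]
n 318 mean [ 0.4082 -0.2543  0.0578] circ 0.4121 -0.2549 r 10.6 mid [ 0.4097 -0.2549  0.0583] size [0.0148 0.02   0.009 ]
```

```bash
python3 -m handwheel '[[[-0.03,0.25,0,0],[-0.03,0.5,0,0],[-0.03,0.68,0,0],[-0.03,0.68,0,0]]]' >/dev/null
python3 -m handwheel '[[[-0.029,0.25,0,0],[-0.029,0.5,0,0],[-0.029,0.685,0,0],[-0.029,0.685,0,0],[-0.029,0.685,0,0],[-0.029,0.685,0,0]]]' 
python3 - <<'E'
from h import *
c=cam("wrist");P=world(c);disc(P,.4237,.0192,.0895,.096,.015);plan((.426,.0192,.0355))
E
```

```text
time_s: 36.0
eef_pos: [0.4264, 0.0175, 0.124]
eef_rot: [-0.0, 0.001, 1.0, -0.0]
wrist_force: [-0.0, -0.3, -0.2]
opening: 0.469
grasp_force: 0.0
n 290 mean [0.4232 0.0197 0.0921] circ 0.4237 0.0197 r 6.4 mid [0.4234 0.0199 0.0917] size [0.0111 0.0111 0.0036]
at [0.4264 0.0176 0.1241] yaw err -0.0016 tilt [ 0.0004 -0.0001] t 36.05
(0.426, 0.0192, 0.0355) [0.002 0.008 0.443] twist -0.001
```

```bash
python3 -m handwheel '[[[0.001,0.01,0.2,0],[0.001,0.01,0.443,0],[0.001,0.01,0.443,0],[0.001,0.01,0.443,0]]]' 40 
python3 -m handwheel '[[[0,0,0,0],[0,0,0,0],[0,0,0,0],[0,0,0,0],[0,0,0,0]]]' 3
python3 -m handwheel '[[[0,0,-0.15,0],[0,0,-0.3,0],[0,0,-0.45,0],[0,0,-0.45,0]]]'
python3 -m handwheel '[[[0,0.3,0,0],[0,0.6,0,0],[0,1,0,0],[0,1,0,0],[0,1,0,0],[0,1,0,0]]]'
python3 - <<'E'
from h import *
plan()
c=cam("wrist");cv2.imwrite("pics/w10.png",c["color"][:,:,::-1]);P=world(c)
disc(P,.388,.305,.05,.06,.03)
for v in (212,216,245,255,285): print(P[v,257].round(4))
E
```

```text
time_s: 36.55
eef_pos: [0.4271, 0.0201, 0.037]
eef_rot: [0.001, 0.0, 1.0, -0.0]
wrist_force: [-0.0, 0.3, -0.2]
opening: 0.47
grasp_force: 0.0
time_s: 37.17
eef_pos: [0.4278, 0.0203, 0.0376]
eef_rot: [0.002, -0.0, 1.0, -0.001]
wrist_force: [-0.6, -0.3, 6.4]
opening: 0.132
grasp_force: 58.4
time_s: 37.67
eef_pos: [0.4286, 0.0202, 0.1289]
eef_rot: [0.003, -0.0, 1.0, -0.001]
wrist_force: [-1.0, -0.4, -1.4]
opening: 0.128
grasp_force: 58.9
time_s: 38.42
eef_pos: [0.4259, 0.2196, 0.1252]
eef_rot: [-0.0, 0.0, 1.0, -0.0]
wrist_force: [0.8, 0.9, -1.0]
opening: 0.127
grasp_force: 59.0
at [0.4259 0.2196 0.1252] yaw err -0.0006 tilt [ 0.0008 -0.0007] t 38.425
n 476 mean [0.3876 0.3042 0.0546] circ 0.3879 0.3046 r 10.4 mid [0.3875 0.3044 0.0534] size [0.0188 0.0191 0.0061]
[0.4188 0.2196 0.1062]
[0.4184 0.2196 0.1145]
[0.4159 0.2196 0.1594]
[0.4153 0.2196 0.1704]
[0.4231 0.2196 0.1806]
```

View pics/w10.png

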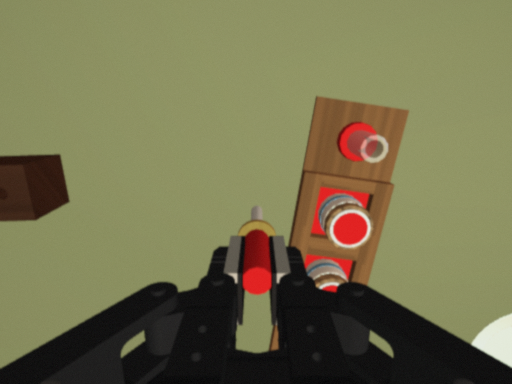

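The red rod is held upright, with its foot at (257,210). The reject vial's mouth at (375,149) fits a circle at (0.388,0.3045). Moving above it.

```bash
python3 -m handwheel '[[[0.09,0.2,0,0],[0.171,0.425,0,0],[0.171,0.425,0,0],[0.171,0.425,0,0],[0.171,0.425,0,0]]]'
python3 - <<'E'
from h import *
plan()
c=cam("wrist");P=world(c);
for v in (212,216,245,255,285): print(P[v,257].round(4))
disc(P,.388,.3045,.052,.06,.02)
E
```

```text
time_s: 39.1
eef_pos: [0.3925, 0.3044, 0.1257]
eef_rot: [0.0, 0.001, 1.0, -0.0]
wrist_force: [1.1, -0.2, 0.3]
opening: 0.128
grasp_force: 59.0
at [0.3925 0.3044 0.1257] yaw err -0.0019 tilt [-0.0001 -0.0003] t 39.1
[0.3853 0.3045 0.107 ]
[0.3849 0.3045 0.1152]
[0.3826 0.3044 0.1595]
[0.3824 0.3044 0.1699]
[0.3905 0.3044 0.1798]
n 368 mean [0.3876 0.3049 0.0549] circ 0.3879 0.305 r 10.4 mid [0.3876 0.3049 0.0545] size [0.019  0.0189 0.004 ]
```

```bash
python3 -m handwheel '[[[0.005,-0.003,0.1,0],[0.005,-0.003,0.2,0],[0.005,-0.003,0.28,0],[0.005,-0.003,0.34,0],[0.005,-0.003,0.38,0],[0.005,-0.003,0.405,0],[0.005,-0.003,0.418,0],[0.005,-0.003,0.418,0],[0.005,-0.003,0.418,0]]]'
python3 -m handwheel '[[[0,0,0.005,0],[0,0,0.01,0],[0,0,0.01,0]]]'
python3 -m handwheel '[[[0,0,0,0],[0,0,0,0],[0,0,0,0]]]' 40
python3 -m handwheel '[[[0,0,-0.2,0],[0,0,-0.42,0],[0,0,-0.5,0],[0,0,-0.5,0]]]' 
python3 - <<'E'
from h import *
plan()
c=cam("wrist");P=world(c);disc(P,.388,.305,.09,.108,.025)
E
```

```text
time_s: 40.28
eef_pos: [0.3912, 0.3052, 0.0436]
eef_rot: [0.0, -0.0, 1.0, -0.0]
wrist_force: [-5.5, -3.0, 12.1]
opening: 0.131
grasp_force: 60.7
time_s: 40.65
eef_pos: [0.3915, 0.3053, 0.0434]
eef_rot: [0.0, -0.001, 1.0, -0.0]
wrist_force: [-11.2, -6.0, 29.4]
opening: 0.127
grasp_force: 62.5
time_s: 41.02
eef_pos: [0.3908, 0.3051, 0.0399]
eef_rot: [-0.0, -0.0, 1.0, -0.0]
wrist_force: [0.2, 0.6, 0.0]
opening: 0.468
grasp_force: 0.0
time_s: 41.52
eef_pos: [0.3914, 0.3054, 0.1406]
eef_rot: [0.001, -0.0, 1.0, 0.0]
wrist_force: [-0.6, -0.4, -0.7]
opening: 0.469
grasp_force: 0.0
at [0.3914 0.3054 0.1406] yaw err 0.0002 tilt [-0.0018  0.0008] t 41.525
n 304 mean [0.3865 0.3052 0.0975] circ 0.3875 0.3053 r 6.4 mid [0.387  0.3052 0.0952] size [0.0113 0.0115 0.0085]
```

```bash
python3 -m handwheel '[[[0,0.25,-0.3,0],[0,0.5,-0.5,0],[0,0.8,-0.5,0],[0,0.8,-0.5,0],[0,0.8,-0.5,0]]]' 
python3 - <<'E'
from h import *
s=cam("scene");t=cam("top")
cv2.imwrite("pics/f.png",np.hstack([cv2.resize(s["color"][130:265,110:350],(400,300)),cv2.resize(t["color"][130:290,185:395],(400,300))])[:,:,::-1])
E
```

```text
time_s: 42.2
eef_pos: [0.3897, 0.4648, 0.2373]
eef_rot: [-0.002, -0.001, 1.0, -0.002]
wrist_force: [0.9, -0.9, -0.1]
opening: 0.471
grasp_force: 0.0
```

View pics/f.png

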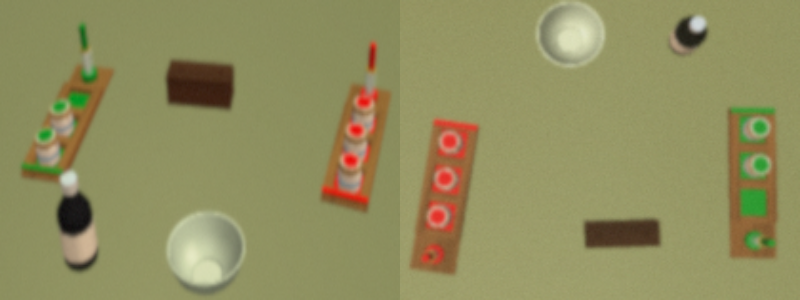

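Both views show all five pots upright in the right trays, both rods down in their own vials, and the felt, stand and bystanders undisturbed. Handing in.

```bash
python3 -c "
from bench import ctrl
print(ctrl.hand_in())"
```

```text
the job is handed in; nothing more can be done
None
```

I handed the job in at about 42 s of robot time: the two green and three red pots stand in their own trays, both rods are fully down in the vials of their colour, and the bystanders weren't touched; the hand-in gave no verdict.

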